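Swap the block in a cam-clamp boring jig

TASK

The boring jig still holds a drilled block: swing the cam lever back until the cam lets go of the sprung follower, lift the drilled block out and lay it flat in the plywood tray, the same way up. Then set the undrilled block of the same length (not the short one) on the jig bed the same way up, along the fence with its middle in front of the clamp shoe, and swing the lever again until the tip of the cam points straight at the follower and stays there, holding the block against the fence. Leave the short block and the other things on the bench where they are.

Things in the scene. Friction and masses are not known exactly. Their poses are not given: they have to be found in the camera images.
- jig: boring jig fixed on the bench: plywood base 170 (x) x 235 mm (y), 18 mm thick; origin under it at bench height, base from y = -130 to +105 mm. Wooden fence 150 mm long along x, inner face at y = +85 mm, top at z = 34 mm. Opposite, the follower with the clamp shoe between two wooden guides (outer edges x = +-46 mm, y -24 to +16 mm, 34 mm high), then the cam
- cam (a joint): turn of the pear-shaped aluminium cam and its lever, rad, clockwise from above about point cam_axis. 0: released, nose to the jig's -x, lever to +x. 1.571: nose straight at the follower (jig +y), lever to -y. Nose meets follower from about 0.35 on; past 1.571 the follower comes back again; stops at -0.1 and 2.3. Starts at 1.27 to 1.87. Takes 2 to 5 N at the knob; stays where left
- cam_axis (a point): on the cam's turning axis, on top of the cam, 35 mm above the bench; in the jig at x = 0, y = -61 mm. The point turns with the cam: its x axis points along the lever to the knob
- cam_nose (a point): the nose (high point) of the cam, 50 mm from its axis, opposite to the lever; the round part of the cam has 26 mm radius, the cam is 16 mm thick
- knob_grip (a point): grip point in the upright black knob on the lever's end, 75 mm above the bench, 110 mm from the cam's axis; a cylinder of 26 mm diameter, z = 46 to 96 mm, fixed to the lever (does not spin); the flat lever under it is 20 mm wide, z 36 to 46 mm. Axes as cam_axis
- tappet (a joint): travel of the sprung follower plate towards the block, m: 0 fully back, 0.023 when the cam's high point is on it. The shoe rides on it over a 1.2 N/mm spring and presses the block with about 15 N when the cam is at its high point
- jig_seat (a point): on the jig bed (18 mm above the bench), where the centre of a block's underside is when it stands against the fence with its middle in front of the shoe; axes as the jig's; in the jig at x = 0, y = +64 mm. With the cam released the shoe's face is 34 mm off in -y and the fence 21 mm off in +y: a 55 mm wide pocket for a 42 mm block; shoe and fence stand 17 and 16 mm above the bed
- shoe: aluminium clamp shoe, 44 x 12 x 16 mm, at the follower's front; axes as the jig's, its face 30 mm along y and 27 mm up from this body's origin; moves along the jig's y
- finished: wooden block 130 (x) x 42 (y) x 55 mm (z) with two 24 mm holes bored through it from the top, 35 mm either side of the middle; origin at the centre of its underside; clamped in the jig at the start, its length along the jig's x. 0.13 to 0.27 kg
- blank: undrilled wooden block 130 (x) x 42 (y) x 55 mm (z), origin at the centre of its underside; stands on the bench at one of two places left of the jig. 0.15 to 0.3 kg
- tray: fixed plywood tray, 200 (x) x 140 (y) mm outside, walls 6 mm thick and 30 mm high, origin under its centre
- tray_in (a point): centre of the tray's inner floor, 6 mm above the bench; axes as the tray's
- offcut: the short wooden block, 75 x 42 x 55 mm, undrilled; not wanted, stays where it is
- square: try square lying flat, 130 mm steel blade and 100 mm wooden stock; bystander
- tape: roll of tape lying flat, 100 mm across, 25 mm high; bystander
- jar: glass jar with steel lid, 60 mm across, 85 mm high; bystander
- hammer: hammer lying on the bench; bystander
- brush: bench brush lying on the bench; bystander
Things that resemble listed ones, but are neither listed nor needed, are in the scene too. Of the things shaped like the tray, the plywood one is meant.

How it is judged:
By the outcome, as a careful person would: the job done as asked, in the order asked, and still so for the second after the job is handed in, with the robot touching nothing.
It also fails if it takes over 72 s, if anything falls off the work surface, if the arm or the gripper's body presses on something with over 40 N, if the wrist force passes 120 N, or if a joint passes its speed limit or range.

ROBOT

A 6-joint arm with a two-finger parallel gripper is mounted at the origin on the work surface. World frame = base frame: x ahead of the robot, y to its left, z up, the work surface at z = 0. Lengths are in m, angles in rad, forces in N, time in s.
With the tool pointing down it reaches from about 0.375 to 0.975 m from the base axis. Payload 3.8 kg.
Tool frame: the origin (TCP) lies at the very end of the fingers, on their centre line; the grasp point (between the pads) lies 19 mm behind it (bot.tcp_to_grasp is the z of the grasp point in the tool frame, in m); z points along the fingers, y is the direction in which the jaws open and shut (so a half turn about z gives the same grasp; the last joint's range is limited). The gripper opens to 85 mm and grips with 20 to 120 N. Pads are 22 mm wide; open, the fingers measure 114 mm over their backs; the gripper's body (76 mm by 85 mm) begins 54 mm behind the grasp point. The pads swing forward as they close: fully open they stand 13 mm farther back than shut.
Start: joints at [1.126, 0.264, 1.604, -0, 1.274, -0.037], TCP at [0.268, 0.62, 0.231] pointing down, gripper open.
Joint ranges: [-2.63, 2.63], [-0.94, 2.18], [0.31, 2.57], [-1.31, 4.45], [0, 2.66], [-2.55, 2.55]. Speed limits (rad/s): [2.57, 2.57, 3.14, 3.14, 3.14, 3.14].

INTERFACE

Orientations are given as a rotation vector (axis times angle).
In Python, from workcell import status, vision, job, bot gives the robot as it stands.
- The arm moves only by the tool apply_moves, never from a script. Its argument "deltas" is a list of rows, each a list of 7 numbers: the shift along the tool's x, y, z in m, then the turn, a rotation vector about the tool's x, y, z in rad, then the closure, from 0 (fully open) to 1 (shut). In form: [[x, y, z, rx, ry, rz, jaw], ...]. A call has 1 to 8 rows; each row is the pose to reach, as a shift and turn from the pose commanded when the call began, along the tool's axes at that moment; what a row does not reach only later rows make up. A row lasts 1/12 s, in which the tool goes at most 41.7 mm and 7.16 degrees, less where a joint would pass 70% of its speed; a pose out of reach is approached as far as the arm can. A call with a gripper value outside its range is refused whole. The fingers move at their own pace and stop on an object; "squeeze" is the grip in N (left out, the last holds). Time passes only in rows, so rows that repeat a pose let the fingers close. It gives the time, the measured TCP pose, the force and the opening at its end, in the units of the state.
- status.read_state(): the state, without advancing time (a new reading comes with each control period).
- vision.read_camera(name): name is "scene" or "top"; returns the picture (384x512x3 uint8, red, green, blue); there is no depth.
- vision.get_calibration(name): a dict with "fov_y" (degrees; the focal length in pixels is half the picture's height over the tangent of half this angle, whatever the lens; pixels are square), "cx", "cy" (the principal point, pixels), "k1" (the pictures are not rectified: a ray, as slopes to the right and down, at radius r is drawn at 1 + k1 r^2 times it, then the intrinsics apply), "R" (3x3) and "t" (3): a world point X has camera coordinates R X + t. Camera axes: x right, y down, z forward; pixel columns grow to the right and rows downward; lengths in m; the calibration is good to about 2 mm. A picture is of the moment at which its call begins. get_calibration takes no time and is no camera call.
- job.finish_job(): hands the job in, once; it reports no verdict.
The state is a dict: "time": time; "q": joint angles; "joint_vel": joint speeds; "joint_torque": joint torques, N m; "tool_pos": TCP position; "tcp_rot": TCP orientation; "wrist_force": force on the tool from outside, world axes, zero at the start; "torque": the same for the moment, N m; "width": opening from 0.0 (shut) to 1.0 (fully open).
Only numpy, scipy, OpenCV 4.12 (cv2) and the standard library are available. Lean on these libraries where they do the work, as an engineer would, in place of code of your own. Each camera call takes 0.05 s, during which the arm holds its last target. There are 200 camera calls.

## Working session

There is one attempt and no reset: what is moved stays moved. The work goes in short steps, Python scripts to look and compute and a tool call to move; the robot and the scene stay as the last step left them, time stands still between calls to the robot, and variables do not carry over. Pictures are saved under pics/ and viewed, about 8 in all and at most 12, crops included, and the job is handed in when it is done.

Besides the shell and the picture viewer there is one more tool, called after ">>>" in YAML: its name, and indented under it one key for each argument. apply_moves: Moves the arm, as the interface text tells. Its arguments: {"type":"object","properties":{"deltas":{"type":"array","items":{"type":"array","items":{"type":"number"}}},"squeeze":{"type":"number"}},"required":["deltas"]}

```bash
mkdir -p pics; ls
cat > h.py <<'E'
import numpy as np, cv2
from workcell import status, vision, job, bot
from scipy.spatial.transform import Rotation as Rn
def snap(n,f):
    im=vision.read_camera(n); cv2.imwrite('pics/'+f,cv2.cvtColor(im,cv2.COLOR_RGB2BGR)); return im
def cam(n):
    c=vision.get_calibration(n); f=192/np.tan(np.radians(c['fov_y'])/2); return c,f,np.array(c['R']),np.array(c['t'])
def ray(n,px,z):
    c,f,R,t=cam(n); d=(np.atleast_2d(px)-[c['cx'],c['cy']])/f
    u=d.copy()
    for _ in range(30): u=d/(1+c['k1']*(u**2).sum(1,keepdims=True))
    D=np.c_[u,np.ones(len(u))]@R; C=-R.T@t
    return C+D*((z-C[2])/D[:,2])[:,None]
def proj(n,X):
    c,f,R,t=cam(n); p=np.atleast_2d(X)@R.T+t; u=p[:,:2]/p[:,2:]
    return u*(1+c['k1']*(u**2).sum(1,keepdims=True))*f+[c['cx'],c['cy']]
E
python3 - <<'E'
from h import *
for n in('top','scene'):
    im=snap(n,n+'0.png'); c=vision.get_calibration(n); print(n,c)
    b=cv2.imread(f'pics/{n}0.png'); cv2.imwrite(f'pics/{n}0b.png',cv2.resize(b,(800,600),interpolation=cv2.INTER_CUBIC))
print(status.read_state())
E
```

```text
pics
top {'fov_y': 50.63413719304883, 'cx': 256.59227073089437, 'cy': 190.72108386400257, 'k1': -0.08537104764085057, 'R': array([[-0.00660251, -0.99978132, -0.01984228],
       [-0.99743756,  0.00799801, -0.0710939 ],
       [ 0.07123705,  0.01932204, -0.99727225]]), 't': array([-0.05729789,  0.52232797,  1.35582244])}
scene {'fov_y': 47.62441753981009, 'cx': 257.7572479287297, 'cy': 192.59804402841684, 'k1': -0.07817459900083315, 'R': array([[ 0.77889739,  0.62715011, -0.00126311],
       [ 0.52068449, -0.64779103, -0.55610651],
       [-0.34958049,  0.43249223, -0.83111007]]), 't': array([-0.38094931, -0.27701008,  1.71135783])}
{'time': 0.1, 'q': array([ 1.12609697e+00,  2.64675026e-01,  1.60524939e+00, -1.73950403e-05,
        1.27369703e+00, -3.68912493e-02]), 'joint_vel': array([-0.00265589, -0.00095221, -0.00270844,  0.00094334,  0.00019523,
        0.00052766]), 'joint_torque': array([-5.62990936e-04, -5.16709149e+01, -3.68588948e+01, -2.08280389e-04,
        6.52356321e-03,  2.73553532e-06]), 'tool_pos': array([0.26741943, 0.61904417, 0.23008194]), 'tcp_rot': array([-0.63605092, -3.07605198,  0.00310065]), 'wrist_force': array([-0.52291244, -0.10151523,  0.57109968]), 'torque': array([-0.00090284, -0.0377482 , -0.01775404]), 'width': 0.9933832183774098}
```

View pics/top0b.png

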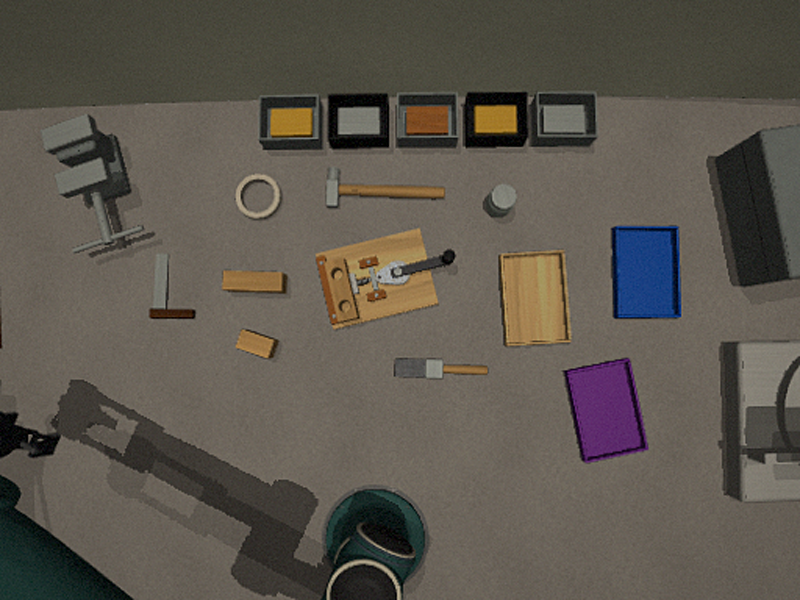

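View pics/scene0b.png

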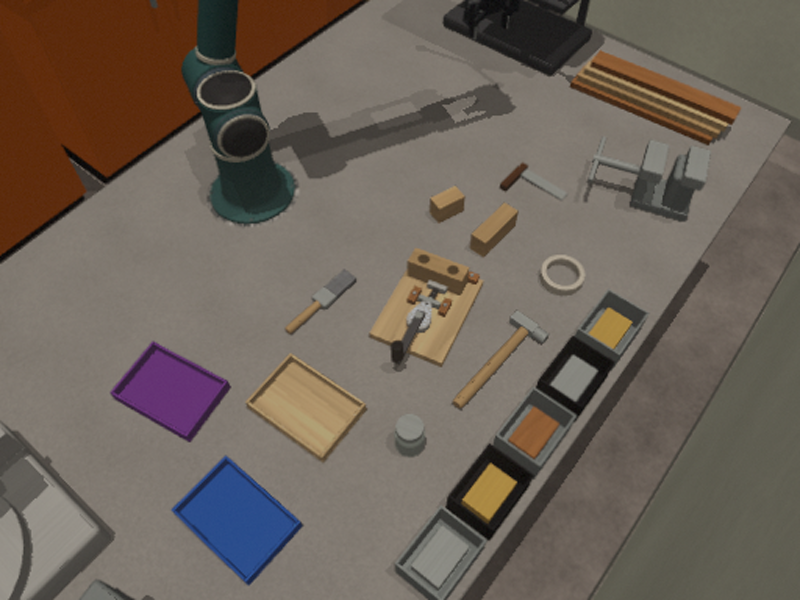

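Top view (800-px scale): the jig is at (378,278), with the fence on its left, the drilled block at (343,290) and the knob at (448,257).
- **Wanted block:** the long block at (253,281) and the short one at (257,343). I choose the long one as the blank.
- **Tray:** plywood (535,298), blue (646,272) and purple (606,410). I choose the plywood one.
- **Knob:** the black knob at (448,257). The jar at (502,200) only looks similar.

Next is a close crop to check these choices, and the measurements.

Run:
```python
from h import *
b=cv2.imread('pics/top0.png')
crop=b[135:240,130:380]
cv2.imwrite('pics/crop0.png',cv2.resize(crop,None,fx=3.2,fy=3.2,interpolation=cv2.INTER_CUBIC))
hsv=cv2.cvtColor(b,cv2.COLOR_BGR2HSV)
m=((hsv[...,1]>85)&(hsv[...,2]>60)&(hsv[...,0]<30)).astype(np.uint8)
cs,_=cv2.findContours(m,cv2.RETR_EXTERNAL,cv2.CHAIN_APPROX_NONE)
for c in cs:
    if cv2.contourArea(c)>80:
        r=cv2.minAreaRect(c); print(cv2.contourArea(c),np.round(r[0],1),np.round(r[1],1),round(r[2],1), np.round(cv2.boxPoints(r),1).tolist())
for p in [(162,180),(162,186),(220,186),(340,190),(270,160)]: print(p,hsv[p[1],p[0]])
for n in('top','scene'): 
    c,f,R,t=cam(n); print(-R.T@t)
```

```text
125.0 [297.  236.3] [28.1  5.6] 2.1 [[282.8999938964844, 238.5], [283.1000061035156, 233.0], [311.20001220703125, 234.0], [311.0, 239.60000610351562]]
258.0 [162.7 219.6] [22.5 12.6] 18.4 [[150.0, 222.0], [154.0, 210.0], [175.3000030517578, 217.10000610351562], [171.3000030517578, 229.10000610351562]]
457.5 [161.3 179.7] [38.8 13.3] 3.0 [[141.60000610351562, 185.3000030517578], [142.3000030517578, 172.0], [181.0, 174.10000610351562], [180.3000030517578, 187.39999389648438]]
2388.0 [341.9 190.3] [59.7 42.8] 86.2 [[318.6000061035156, 162.0], [361.29998779296875, 159.10000610351562], [365.20001220703125, 218.6999969482422], [322.6000061035156, 221.5]]
2822.0 [240.5 178.1] [50.2 70. ] 76.3 [[200.5, 162.0], [268.5, 145.5], [280.3999938964844, 194.1999969482422], [212.39999389648438, 210.8000030517578]]
415.5 [250.5 121.8] [67.2  7.4] 1.8 [[216.8000030517578, 124.4000015258789], [217.0, 117.0], [284.20001220703125, 119.19999694824219], [283.8999938964844, 126.5999984741211]]
441.0 [186.   77.5] [17. 26.] 90.0 [[173.0, 69.0], [199.0, 69.0], [199.0, 86.0], [173.0, 86.0]]
420.0 [273.   76.5] [17. 26.] 90.0 [[260.0, 68.0], [286.0, 68.0], [286.0, 85.0], [260.0, 85.0]]
450.0 [316.5  76. ] [18. 27.] 90.0 [[303.0, 67.0], [330.0, 67.0], [330.0, 85.0], [303.0, 85.0]]
(162, 180) [ 16 135 147]
(162, 186) [ 16 170  72]
(220, 186) [ 17 136 137]
(340, 190) [ 18 126 168]
(270, 160) [ 20 122 167]
[ 0.42402643 -0.0876602   1.38812151]
[ 1.03921258 -0.6806812   1.26779844]
```

View pics/crop0.png

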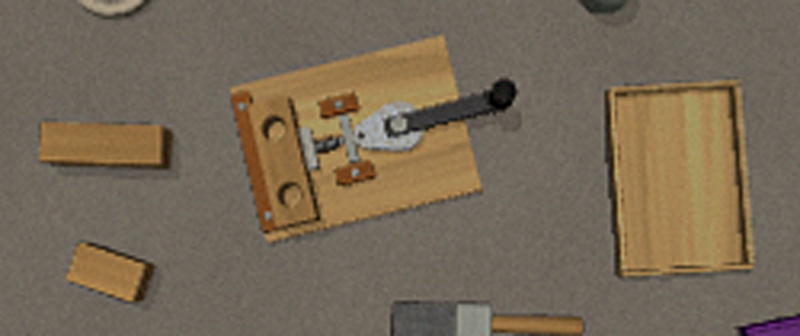

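The crop confirms the long undrilled block at crop (103,145), the short one at (110,270), the plywood tray at (680,180), the jig base corners, the holes at (275,128) and (292,193), and the knob top at (503,93). I'll turn these into positions.

Run:
```python
from h import *
from scipy.optimize import least_squares
C=lambda *p:[(x/3.2+130-.35,y/3.2+135-.35) for x,y in p]
# jig points: (jig xyz) and rays
J=[((.085,-.130,.018),C((443,37))[0]),((-.085,-.130,.018),C((481,190))[0]),((-.085,.105,.018),C((268,242))[0]),((.085,.105,.018),C((231,88))[0]),((0,-.061,.041),C((398,125))[0])]
P=np.array([j[0] for j in J]); W=np.array([ray('top',p,j[2])[0] for j,p in J])
def T(v,P): c,s=np.cos(v[2]),np.sin(v[2]); return np.c_[v[0]+c*P[:,0]-s*P[:,1],v[1]+s*P[:,0]+c*P[:,1]]
r=least_squares(lambda v:(T(v,P)-W[:,:2]).ravel(),[.5,.05,.2]); v=r.x
print('jig',v,'res mm',np.round(r.fun.reshape(-1,2)*1000,1).tolist())
k=ray('top',C((503,93)),.096)[0]; ax=T(v,np.array([[0,-.061]]))[0]; d=k[:2]-ax
print('axis',ax,'knob',k,'r',np.hypot(*d),'cam',v[2]-np.arctan2(d[1],d[0]))
h=ray('top',C((275,128),(292,193)),.073); print('holes',h,'mid',h.mean(0),'len',np.linalg.norm(h[0]-h[1]),'seat',T(v,np.array([[0,.064]])))
def box(name,pts,z):
    w=ray('top',C(*pts),z)[:,:2]; r=cv2.minAreaRect((w*1000).astype(np.float32)); print(name,r,'mean',w.mean(0)); 
    print(w.round(4).tolist())
box('blank',[(40,123),(164,126),(163,166),(39,161)],.055)
box('offcut',[(79,243),(147,262),(135,301),(67,279)],.055)
box('tray',[(607,88),(741,82),(752,268),(621,275)],.030)
np.save('jig.npy',v)
# project into scene
s=lambda X:proj('scene',X)
b=cv2.imread('pics/scene0.png')
for q in list(np.c_[T(v,P),P[:,2]])+[k]+list(h):
    x,y=s(q)[0]; cv2.circle(b,(int(round(x*1)),int(round(y))),1,(0,0,255),-1)
cv2.imwrite('pics/sc1.png',cv2.resize(b[110:300,140:370],None,fx=3.2,fy=3.1,interpolation=cv2.INTER_CUBIC))
```

```text
jig [0.5627426  0.00484186 0.23212558] res mm [[1.5, -0.8], [-0.1, -1.2], [-0.9, 1.9], [0.0, 1.1], [-0.5, -1.2]]
axis [ 0.57677545 -0.0545221 ] knob [ 0.60234177 -0.16016621  0.096     ] r 0.10869367750140918 cam 1.5654827345715863
holes [[0.57169904 0.07150779 0.073     ]
 [0.50506084 0.0540948  0.073     ]] mid [0.53837994 0.06280129 0.073     ] len 0.06887569259158473 seat [[0.54801962 0.06712535]]
blank ((558.35888671875, 255.57061767578125), (131.98751831054688, 41.710323333740234), 88.02010345458984) mean [0.55881662 0.25550292]
[[0.5815, 0.3208], [0.5769, 0.1896], [0.5352, 0.1903], [0.5416, 0.3213]]
offcut ((426.8714599609375, 248.455078125), (75.02422332763672, 41.96908950805664), 72.93477630615234) mean [0.4265801 0.2483226]
[[0.4559, 0.2779], [0.4359, 0.2064], [0.3958, 0.2188], [0.4187, 0.2902]]
tray ((520.2481079101562, -348.19378662109375), (196.8109893798828, 142.020751953125), 2.1822242736816406) mean [ 0.52047153 -0.34890233]
[[0.6159, -0.2735], [0.6213, -0.4154], [0.4254, -0.4221], [0.4194, -0.2847]]
```

View pics/sc1.png

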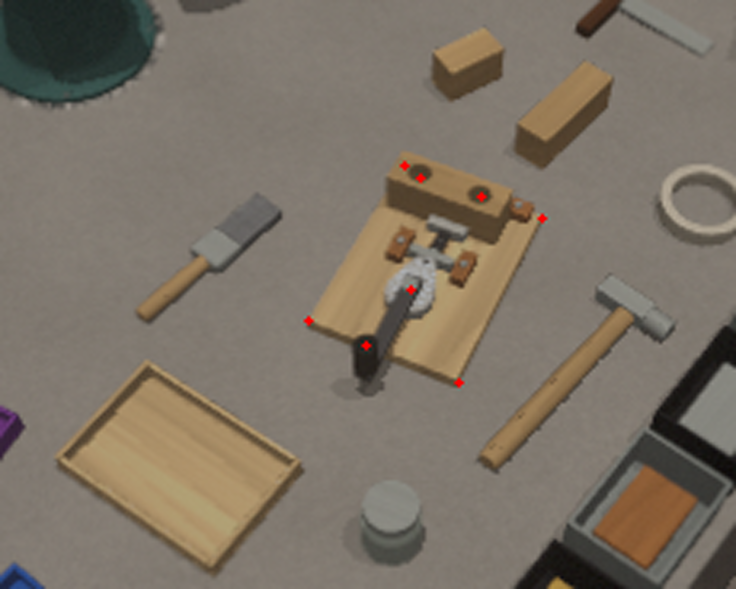

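The reprojected points agree in both views. On to the move helper.

```bash
cat >> h.py <<'E'
v=np.load('jig.npy'); AX=np.array([0.57677545,-0.0545221]); th=v[2]
def J2W(x,y): c,s=np.cos(th),np.sin(th); return np.array([v[0]+c*x-s*y, v[1]+s*x+c*y])
def pose():
    s=status.read_state(); R=Rn.from_rotvec(s['tcp_rot']).as_matrix(); return s,np.array(s['tool_pos']),R,np.arctan2(R[1,1],R[0,1])
def to(targets,ref=None):
    """targets (x,y,z,psi=jaw axis angle): print tool-frame deltas from current pose; psi taken mod pi nearest"""
    s,p,R,psi=pose(); 
    if ref is not None: p,psi=np.array(ref[:3]),ref[3]; R=Rn.from_euler('z',psi-np.pi/2).as_matrix()@np.diag([-1.,1,-1])
    for x in targets:
        d=R.T@(np.array(x[:3])-p); a=(x[3]-psi+np.pi/2)%np.pi-np.pi/2
        print(np.round(d,4).tolist(),'rz',round(-a,3))
    return psi
def rep():
    s,p,R,psi=pose(); print('t',round(s['time'],2),'p',p.round(4),'psi',round(psi,3),'tilt',(R[:2,2]).round(4),'F',s['wrist_force'].round(1),'w',round(s['width'],3),'q',s['q'].round(2))
def knob(phi,r=.11): a=th-phi; return AX+r*np.array([np.cos(a),np.sin(a)])
E
python3 - <<'E'
from h import *
rep(); s,p,R,psi=pose(); print(R.round(3))
kx,ky=.6025,-.160; ps=th-np.pi/2+np.pi/2   # tangential jaw at cam=1.57
to([(kx,ky,.20,ps),(kx,ky,.056,ps)])
print(ray('top',[(250.5,121.8)],.02), ray('top',[(502/1.5625,195/1.5625)],.085))
E
```

```text
t 0.1 p [0.2674 0.619  0.2301] psi 1.163 tilt [-0.0009 -0.0018] F [-0.5 -0.1  0.6] w 0.993 q [ 1.13  0.26  1.61 -0.    1.27 -0.04]
[[-0.918  0.397 -0.001]
 [ 0.397  0.918 -0.002]
 [ 0.    -0.002 -1.   ]]
[-0.6166, -0.5822, 0.0312] rz 0.931
[-0.6166, -0.5819, 0.1752] rz 0.931
[[ 0.758999   -0.04181135  0.02      ]] [[ 0.7309593  -0.27484772  0.085     ]]
```

>>> apply_moves:
  deltas:
    - [-0.617,-0.582,0.031,0,0,0.931,0]
    - [-0.617,-0.582,0.031,0,0,0.931,0]
    - [-0.617,-0.582,0.031,0,0,0.931,0]
    - [-0.617,-0.582,0.031,0,0,0.931,0]
    - [-0.617,-0.582,0.031,0,0,0.931,0]
    - [-0.617,-0.582,0.031,0,0,0.931,0]
    - [-0.617,-0.582,0.031,0,0,0.931,0]
    - [-0.617,-0.582,0.031,0,0,0.931,0]

```text
time: 0.77
tool_pos: [0.3995, 0.3117, 0.2186]
tcp_rot: [-1.956, -2.459, 0.001]
wrist_force: [1.0, 0.7, 0.0]
width: 0.997
```

```bash
python3 -c "
from h import *
rep(); to([(.6025,-.16,.2,th),(.6025,-.16,.056,th)])"
```

```text
t 0.77 p [0.3995 0.3117 0.2186] psi 0.227 tilt [-0.0003 -0.0003] F [1.  0.7 0. ] w 0.997 q [ 0.61 -0.05  1.97 -0.    1.22  0.39]
[-0.5052, 0.0918, 0.0187] rz -0.005
[-0.5052, 0.0918, 0.1627] rz -0.005
```

>>> apply_moves:
  deltas:
    - [-0.505,0.092,0.019,0,0,-0.005,0]
    - [-0.505,0.092,0.019,0,0,-0.005,0]
    - [-0.505,0.092,0.019,0,0,-0.005,0]
    - [-0.505,0.092,0.019,0,0,-0.005,0]
    - [-0.505,0.092,0.019,0,0,-0.005,0]
    - [-0.505,0.092,0.019,0,0,-0.005,0]
    - [-0.505,0.092,0.019,0,0,-0.005,0]
    - [-0.505,0.092,0.019,0,0,-0.005,0]

```text
time: 1.43
tool_pos: [0.533, 0.0065, 0.2064]
tcp_rot: [-1.943, -2.468, 0.0]
wrist_force: [0.5, -0.7, -0.7]
width: 0.998
```

```bash
python3 -c "
from h import *
rep(); to([(.6025,-.16,.13,th),(.6025,-.16,.056,th)])"
```

```text
t 1.43 p [0.533  0.0065 0.2064] psi 0.237 tilt [-0.0003  0.0002] F [ 0.5 -0.7 -0.7] w 0.998 q [-0.03  0.01  1.93  0.    1.19 -0.27]
[-0.1781, 0.0285, 0.0764] rz 0.005
[-0.1781, 0.0286, 0.1504] rz 0.005
```

>>> apply_moves:
  deltas:
    - [-0.178,0.028,0.03,0,0,0.005,0]
    - [-0.178,0.028,0.03,0,0,0.005,0]
    - [-0.178,0.028,0.03,0,0,0.005,0]
    - [-0.178,0.028,0.03,0,0,0.005,0]
    - [-0.178,0.028,0.03,0,0,0.005,0]
    - [-0.178,0.028,0.06,0,0,0.005,0]
    - [-0.178,0.028,0.09,0,0,0.005,0]
    - [-0.178,0.028,0.09,0,0,0.005,0]

```text
time: 2.1
tool_pos: [0.5968, -0.1568, 0.1097]
tcp_rot: [-1.943, -2.453, 0.007]
wrist_force: [-1.8, -0.3, -1.9]
width: 0.999
```

```bash
python3 -c "
from h import *
rep(); to([(.6025,-.16,.056,th)])"
```

```text
t 2.1 p [ 0.5968 -0.1568  0.1097] psi 0.231 tilt [-0.012   0.0039] F [-1.8 -0.3 -1.9] w 0.999 q [-0.3   0.26  1.84  0.    1.05 -0.53]
[-0.0048, 0.0054, 0.0536] rz -0.001
```

>>> apply_moves:
  deltas:
    - [0,0,0.02,0,0,0,0]
    - [0,0,0.04,0,0,0,0]
    - [0,0,0.058,0,0,0,0]
    - [0,0,0.06,0,0,0,0]
    - [0,0,0.06,0,0,0,0]

```text
time: 2.52
tool_pos: [0.6009, -0.157, 0.0562]
tcp_rot: [-1.947, -2.462, 0.002]
wrist_force: [-0.5, -0.1, 0.7]
width: 1.001
```

```bash
python3 -c "
from h import *
rep(); to([(.6025,-.16,.056,th)])"
```

```text
t 2.52 p [ 0.6009 -0.157   0.0562] psi 0.233 tilt [-0.0028  0.0009] F [-0.5 -0.1  0.7] w 1.001 q [-0.3   0.33  1.87  0.    0.95 -0.53]
[-0.0033, 0.0009, 0.0002] rz 0.0
```

>>> apply_moves:
  deltas:
    - [-0.003,0.001,0,0,0,0,0.5]
    - [-0.003,0.001,0,0,0,0,0.6]
    - [-0.003,0.001,0,0,0,0,1]
    - [-0.003,0.001,0,0,0,0,1]
    - [-0.003,0.001,0,0,0,0,1]
    - [-0.003,0.001,0,0,0,0,1]
  squeeze: 30

```text
time: 3.02
tool_pos: [0.604, -0.1609, 0.0579]
tcp_rot: [1.948, 2.463, 0.0]
wrist_force: [-1.6, -0.4, 4.4]
width: 0.296
```

```bash
python3 -c "
from h import *
rep(); s,p,R,psi=pose()
d=p[:2]-AX; r=np.hypot(*d); ph=th-np.arctan2(d[1],d[0]); print('r',r,'phi',ph)
q=np.linspace(ph,.1,15)[1:]
to([(*(p[:2]+knob(a)-knob(ph)),.056,psi+(ph-a)*1.0) for a in q]); print(q.round(2))"
```

```text
t 3.02 p [ 0.604  -0.1609  0.0579] psi 0.232 tilt [ 0.0008 -0.0006] F [-1.6 -0.4  4.4] w 0.296 q [-0.3   0.33  1.86 -0.    0.95 -0.53]
r 0.10981564513669424 phi 1.5527120590307129
[0.0008, 0.0114, 0.0019] rz -0.104
[0.0028, 0.0226, 0.0019] rz -0.208
[0.0059, 0.0336, 0.0019] rz -0.311
[0.0101, 0.0442, 0.0019] rz -0.415
[0.0155, 0.0543, 0.0019] rz -0.519
[0.0218, 0.0638, 0.0019] rz -0.623
[0.0291, 0.0725, 0.0019] rz -0.726
[0.0372, 0.0805, 0.0019] rz -0.83
[0.0462, 0.0876, 0.0019] rz -0.934
[0.0558, 0.0937, 0.0019] rz -1.038
[0.066, 0.0988, 0.0019] rz -1.141
[0.0767, 0.1029, 0.0019] rz -1.245
[0.0877, 0.1057, 0.0019] rz -1.349
[0.099, 0.1075, 0.0019] rz -1.453
[1.45 1.35 1.24 1.14 1.03 0.93 0.83 0.72 0.62 0.52 0.41 0.31 0.2  0.1 ]
```

>>> apply_moves:
  deltas:
    - [0.001,0.011,0,0,0,-0.104,1]
    - [0.003,0.023,0,0,0,-0.208,1]
    - [0.006,0.034,0,0,0,-0.311,1]
    - [0.01,0.044,0,0,0,-0.415,1]
    - [0.0155,0.054,0,0,0,-0.519,1]
    - [0.022,0.064,0,0,0,-0.623,1]
    - [0.029,0.0725,0,0,0,-0.726,1]

```text
time: 3.6
tool_pos: [0.6674, -0.1149, 0.0579]
tcp_rot: [-0.941, -2.996, -0.001]
wrist_force: [-5.1, 3.0, 8.4]
width: 0.298
```

```bash
cat > k.py <<'E'
from h import *
import sys
rep(); s,p,R,psi=pose()
d=p[:2]-AX; r=np.hypot(*d); ph=th-np.arctan2(d[1],d[0]); print('r',r,'phi',ph, 'gripphi', th-psi+np.pi/2)
q=np.linspace(ph,float(sys.argv[1]),int(sys.argv[2])+1)[1:]
to([(*knob(a),p[2],th-a+np.pi/2) for a in q])
E
python3 k.py .1 7
```

```text
t 3.6 p [ 0.6674 -0.1149  0.0579] psi 0.962 tilt [-0.0014  0.0011] F [-5.1  3.   8.4] w 0.298 q [-0.21  0.42  1.74  0.    0.99 -1.17]
r 0.10885841033305663 phi 0.8201165941821863 gripphi 0.840574064864628
[-0.0003, 0.0113, 0.0] rz -0.123
[0.0016, 0.0224, 0.0] rz -0.226
[0.0047, 0.0333, 0.0] rz -0.329
[0.0089, 0.0438, 0.0] rz -0.432
[0.0142, 0.0538, 0.0] rz -0.535
[0.0205, 0.0633, 0.0] rz -0.638
[0.0276, 0.072, 0.0001] rz -0.741
```

Tracking well, so I'll do the second half of the swing.

>>> apply_moves:
  deltas:
    - [0.0005,0.011,0,0,0,-0.114,1]
    - [0.002,0.0225,0,0,0,-0.22,1]
    - [0.0055,0.0335,0,0,0,-0.325,1]
    - [0.0095,0.044,0,0,0,-0.43,1]
    - [0.015,0.054,0,0,0,-0.53,1]
    - [0.021,0.0635,0,0,0,-0.635,1]
    - [0.0285,0.072,0,0,0,-0.735,1]
    - [0.0285,0.072,0,0,0,-0.735,1]

```text
time: 4.27
tool_pos: [0.6844, -0.038, 0.0578]
tcp_rot: [0.2, -3.133, -0.002]
wrist_force: [-5.3, 1.1, 7.0]
width: 0.295
```

```bash
python3 k.py .1 1
```

```text
t 4.27 p [ 0.6844 -0.038   0.0578] psi 1.698 tilt [-0.0023  0.0014] F [-5.3  1.1  7. ] w 0.295 q [-0.09  0.43  1.72  0.    0.99 -1.79]
r 0.10889757222978706 phi 0.08016558428850831 gripphi 0.10469061932365276
[-0.0011, -0.0022, -0.0] rz -0.005
```

>>> apply_moves:
  deltas:
    - [0,0,0,0,0,0,0.3]
    - [0,0,0,0,0,0,0]
    - [0,0,0,0,0,0,0]
    - [0,0,-0.04,0,0,0,0]
    - [0,0,-0.08,0,0,0,0]
    - [0,0,-0.1,0,0,0,0]
    - [0,0,-0.1,0,0,0,0]

```text
time: 4.85
tool_pos: [0.6903, -0.0414, 0.1643]
tcp_rot: [-0.19, 3.124, -0.003]
wrist_force: [0.7, -0.6, 0.8]
width: 0.999
```

```bash
python3 -c "
from h import *
rep(); b=np.array(J2W(-.010,.064)); print(b); to([(*b,.12,th+np.pi/2),(*b,.041,th+np.pi/2)])
snap('top','top1.png')"
```

```text
t 4.85 p [ 0.6903 -0.0414  0.1643] psi 1.692 tilt [ 0.0122 -0.0012] F [ 0.7 -0.6  0.8] w 0.999 q [-0.1   0.33  1.64 -0.    1.15 -1.79]
[0.53828782 0.06482488]
[0.1385, 0.1239, 0.0423] rz -0.111
[0.1395, 0.1241, 0.1213] rz -0.111
```

>>> apply_moves:
  deltas:
    - [0.138,0.124,0.0,0,0,-0.111,0]
    - [0.138,0.124,0.0,0,0,-0.111,0]
    - [0.138,0.124,0.0,0,0,-0.111,0]
    - [0.138,0.124,0.0,0,0,-0.111,0]
    - [0.138,0.124,0.02,0,0,-0.111,0]
    - [0.138,0.124,0.038,0,0,-0.111,0]
    - [0.138,0.124,0.038,0,0,-0.111,0]
    - [0.138,0.124,0.038,0,0,-0.111,0]

```text
time: 5.57
tool_pos: [0.5316, 0.0656, 0.1166]
tcp_rot: [0.365, -3.116, -0.0]
wrist_force: [-0.8, 0.3, 0.1]
width: 0.998
```

```bash
python3 -c "
from h import *
rep(); b=np.array(J2W(-.010,.064)); to([(*b,.041,th+np.pi/2)])
b=snap('top','top2.png')[:,:,::-1]; s=snap('scene','s2.png')[:,:,::-1]
a=cv2.resize(b[130:240,140:360],(800,400),interpolation=cv2.INTER_CUBIC);
cv2.imwrite('pics/m2.png',cv2.resize(s[140:250,200:346],(796,600),interpolation=cv2.INTER_CUBIC))"
```

```text
t 5.57 p [0.5316 0.0656 0.1166] psi 1.804 tilt [-0.0046 -0.0005] F [-0.8  0.3  0.1] w 0.998 q [ 0.08  0.11  2.01 -0.    1.03 -1.73]
[-0.0067, -0.0023, 0.0756] rz 0.001
```

View pics/m2.png

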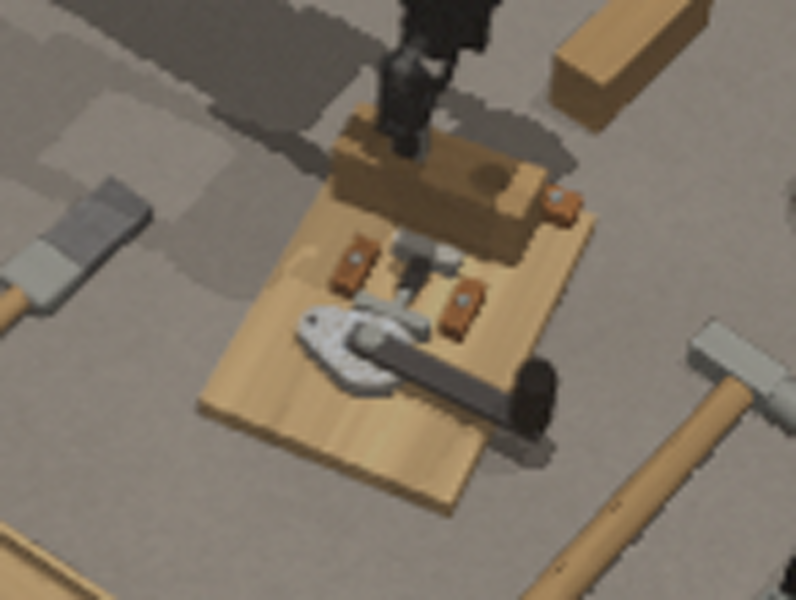

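The picture shows the lever over the jig's +x side at (540,400) and the nose at (310,320) turned away. The shoe at (425,250) stands clear of the block, so the cam has let go. Next I descend and grip.

>>> apply_moves:
  deltas:
    - [-0.006,-0.002,0.03,0,0,0,0]
    - [-0.006,-0.002,0.06,0,0,0,0]
    - [-0.006,-0.002,0.076,0,0,0,0]
    - [-0.006,-0.002,0.076,0,0,0,0.2]
    - [-0.006,-0.002,0.076,0,0,0,1]
    - [-0.006,-0.002,0.076,0,0,0,1]
    - [-0.006,-0.002,0.076,0,0,0,1]
    - [-0.006,-0.002,0.076,0,0,0,1]
  squeeze: 40

```text
time: 6.33
tool_pos: [0.5421, 0.0653, 0.0451]
tcp_rot: [-0.365, 3.116, -0.0]
wrist_force: [-0.4, -0.6, 1.9]
width: 0.481
```

```bash
python3 -c "
from h import *
rep()"
```

```text
t 6.33 p [0.5421 0.0653 0.0451] psi 1.804 tilt [0.0045 0.0004] F [-0.4 -0.6  1.9] w 0.481 q [ 0.07  0.21  2.05  0.    0.88 -1.73]
```

>>> apply_moves:
  deltas:
    - [0,0,0,0,0,0,1]
    - [0,0,-0.015,0,0,0,1]
    - [0,0,-0.04,0,0,0,1]
    - [0,0,-0.08,0,0,0,1]
    - [0,0,-0.11,0,0,0,1]
    - [0,0,-0.11,0,0,0,1]
    - [0,0,-0.11,0,0,0,1]

```text
time: 6.92
tool_pos: [0.5418, 0.0654, 0.1558]
tcp_rot: [-0.365, 3.114, -0.0]
wrist_force: [-0.5, -0.9, -2.0]
width: 0.484
```

```bash
python3 -c "
from h import *
rep(); a=np.radians(2.6)+np.pi/2
# block centre offset from TCP along jig x ~: block at jig x=-.0104
s,p,R,psi=pose(); d=p[:2]-v[:2]; c,sn=np.cos(th),np.sin(th); print('tcp in jig',c*d[0]+sn*d[1],-sn*d[0]+c*d[1])
to([(.520,-.3485,.155,a),(.520,-.3485,.031,a)])"
```

```text
t 6.92 p [0.5418 0.0654 0.1558] psi 1.804 tilt [0.0061 0.0004] F [-0.5 -0.9 -2. ] w 0.484 q [ 0.07  0.08  1.97 -0.    1.09 -1.73]
tcp in jig -0.006435367761833738 0.0637879270750539
[0.1169, -0.3977, 0.0005] rz 0.188
[0.1177, -0.3976, 0.1245] rz 0.188
```

>>> apply_moves:
  deltas:
    - [0.117,-0.398,0,0,0,0.188,1]
    - [0.117,-0.398,0,0,0,0.188,1]
    - [0.117,-0.398,0,0,0,0.188,1]
    - [0.117,-0.398,0,0,0,0.188,1]
    - [0.117,-0.398,0,0,0,0.188,1]
    - [0.117,-0.398,0,0,0,0.188,1]
    - [0.117,-0.398,0,0,0,0.188,1]
    - [0.117,-0.398,0,0,0,0.188,1]

```text
time: 7.58
tool_pos: [0.5201, -0.2687, 0.1503]
tcp_rot: [0.071, -3.137, -0.003]
wrist_force: [1.3, -0.8, -0.6]
width: 0.482
```

```bash
python3 -c "
from h import *
rep(); a=np.radians(2.6)+np.pi/2
to([(.520,-.3485,.155,a),(.520,-.3485,.033,a)])"
```

```text
t 7.58 p [ 0.5201 -0.2687  0.1503] psi 1.616 tilt [-0.0035  0.0021] F [ 1.3 -0.8 -0.6] w 0.482 q [-0.52  0.16  1.88  0.    1.1  -2.14]
[0.0037, -0.0797, -0.0049] rz -0.0
[0.0033, -0.08, 0.1171] rz -0.0
```

>>> apply_moves:
  deltas:
    - [0.002,-0.04,0,0,0,0,1]
    - [0.002,-0.08,0,0,0,0,1]
    - [0.002,-0.08,0.02,0,0,0,1]
    - [0.002,-0.08,0.05,0,0,0,1]
    - [0.002,-0.08,0.08,0,0,0,1]
    - [0.002,-0.08,0.095,0,0,0,1]
    - [0.002,-0.08,0.1,0,0,0,1]
    - [0.002,-0.08,0.1,0,0,0,1]

```text
time: 8.25
tool_pos: [0.521, -0.3457, 0.0487]
tcp_rot: [0.071, -3.135, -0.007]
wrist_force: [0.1, 0.1, -0.9]
width: 0.482
```

```bash
python3 -c "
from h import *
rep(); a=np.radians(2.6)+np.pi/2
to([(.520,-.3485,.0335,a)])"
```

```text
t 8.25 p [ 0.521  -0.3457  0.0487] psi 1.616 tilt [-0.0062  0.0045] F [ 0.1  0.1 -0.9] w 0.482 q [-0.63  0.34  1.86 -0.    0.94 -2.24]
[0.0011, -0.0029, 0.0152] rz -0.0
```

>>> apply_moves:
  deltas:
    - [0,-0.003,0.006,0,0,0,1]
    - [0,-0.003,0.011,0,0,0,1]
    - [0,-0.003,0.015,0,0,0,1]
    - [0,-0.003,0.015,0,0,0,1]
    - [0,-0.003,0.015,0,0,0,1]

```text
time: 8.67
tool_pos: [0.5242, -0.3507, 0.0382]
tcp_rot: [-0.071, 3.14, -0.001]
wrist_force: [-0.4, 0.2, -0.9]
width: 0.485
```

```bash
python3 -c "
from h import *
rep()"
```

```text
t 8.67 p [ 0.5242 -0.3507  0.0382] psi 1.616 tilt [ 0.0004 -0.0003] F [-0.4  0.2 -0.9] w 0.485 q [-0.63  0.36  1.86 -0.    0.92 -2.25]
```

>>> apply_moves:
  deltas:
    - [0,0,0.002,0,0,0,1]
    - [0,0,0.004,0,0,0,1]
    - [0,0,0.004,0,0,0,1]
    - [0,0,0.004,0,0,0,1]

```text
time: 9.0
tool_pos: [0.5239, -0.3505, 0.0337]
tcp_rot: [0.071, -3.141, -0.0]
wrist_force: [1.0, 0.7, -0.9]
width: 0.487
```

```bash
python3 -c "
from h import *
rep()"
```

```text
t 9.0 p [ 0.5239 -0.3505  0.0337] psi 1.616 tilt [-0.0001  0.0001] F [ 1.   0.7 -0.9] w 0.487 q [-0.63  0.37  1.86 -0.    0.91 -2.25]
```

>>> apply_moves:
  deltas:
    - [0,0,0.001,0,0,0,1]
    - [0,0,0.001,0,0,0,1]
    - [0,0,0.001,0,0,0,0.45]
    - [0,0,0.001,0,0,0,0.35]
    - [0,0,0.001,0,0,0,0.3]
    - [0,0,-0.02,0,0,0,0.3]
    - [0,0,-0.06,0,0,0,0.3]
    - [0,0,-0.1,0,0,0,0.3]

```text
time: 9.67
tool_pos: [0.5223, -0.3494, 0.1324]
tcp_rot: [0.071, -3.136, -0.005]
wrist_force: [0.7, -0.5, 0.8]
width: 0.702
```

```bash
python3 -c "
from h import *
rep(); a=np.radians(-2)+np.pi
to([(.5585,.2555,.17,a),(.5585,.2555,.17,a-np.pi)])
b=snap('top','top3.png')[:,:,::-1]
cv2.imwrite('pics/m3.png',cv2.resize(b[135:245,130:385],(800,345),interpolation=cv2.INTER_CUBIC))"
```

```text
t 9.67 p [ 0.5223 -0.3494  0.1324] psi 1.616 tilt [-0.0044  0.0032] F [ 0.7 -0.5  0.8] w 0.702 q [-0.63  0.26  1.8   0.    1.09 -2.25]
[-0.0633, 0.6028, -0.0358] rz -1.491
[-0.0633, 0.6028, -0.0358] rz -1.491
```

View pics/m3.png

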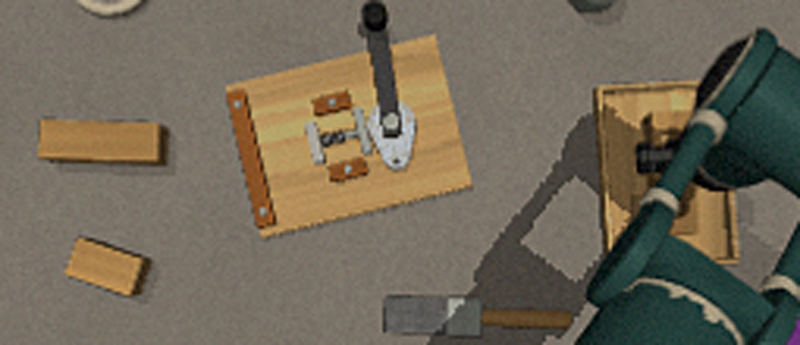

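>>> apply_moves:
  deltas:
    - [-0.063,0.603,-0.036,0,0,1.651,0.3]
    - [-0.063,0.603,-0.036,0,0,1.651,0.3]
    - [-0.063,0.603,-0.036,0,0,1.651,0]
    - [-0.063,0.603,-0.036,0,0,1.651,0]
    - [-0.063,0.603,-0.036,0,0,1.651,0]
    - [-0.063,0.603,-0.036,0,0,1.651,0]
    - [-0.063,0.603,-0.036,0,0,1.651,0]
    - [-0.063,0.603,-0.036,0,0,1.651,0]

```text
time: 10.38
tool_pos: [0.5431, -0.034, 0.1529]
tcp_rot: [1.378, 2.822, 0.001]
wrist_force: [0.8, 1.1, -0.4]
width: 1.002
```

```bash
python3 -c "
from h import *
rep(); a=np.radians(-2)
to([(.5585,.2555,.14,a)])"
```

```text
t 10.38 p [ 0.5431 -0.034   0.1529] psi 0.663 tilt [ 0.0011 -0.0001] F [ 0.8  1.1 -0.4] w 1.002 q [-0.11  0.08  1.97 -0.    1.09 -0.77]
[0.2188, 0.1902, 0.0129] rz 0.697
```

>>> apply_moves:
  deltas:
    - [0.219,0.19,0.01,0,0,0.697,0]
    - [0.219,0.19,0.01,0,0,0.697,0]
    - [0.219,0.19,0.01,0,0,0.697,0]
    - [0.219,0.19,0.01,0,0,0.697,0]
    - [0.219,0.19,0.01,0,0,0.697,0]
    - [0.219,0.19,0.01,0,0,0.697,0]
    - [0.219,0.19,0.01,0,0,0.697,0]
    - [0.219,0.19,0.01,0,0,0.697,0]

```text
time: 11.05
tool_pos: [0.5565, 0.2588, 0.1427]
tcp_rot: [-2.25, -2.191, -0.004]
wrist_force: [-0.0, -0.4, 0.6]
width: 1.0
```

Run:
```python
from h import *
rep(); a=np.radians(-2)
to([(.5585,.2555,.025,a)])
b=snap('top','top4.png')[:,:,::-1]
cv2.imwrite('pics/m4.png',cv2.resize(b[130:240,180:400],(800,400),interpolation=cv2.INTER_CUBIC))
```

```text
t 11.05 p [0.5565 0.2588 0.1427] psi -0.027 tilt [0.0012 0.0024] F [-0.  -0.4  0.6] w 1.0 q [0.39 0.22 1.83 0.   1.09 0.42]
[-0.0035, 0.002, 0.1177] rz 0.008
```

View pics/m4.png

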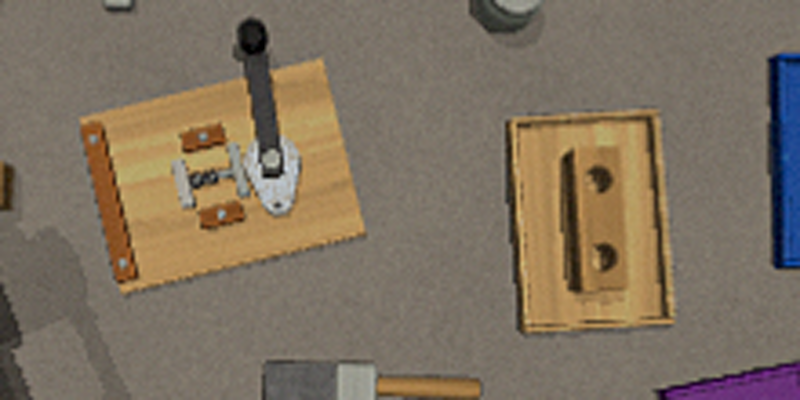

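The drilled block stands centred in the plywood tray at (600,220), holes up, and the jig is empty. I'll use this clear view to check the seat before fetching the blank.

Run:
```python
from h import *
def jig(p,z):
    w=ray('top',[(p[0]/3.636+180-.36,p[1]/3.636+130-.36)],z)[0]; d=w[:2]-v[:2]; c,s=np.cos(th),np.sin(th); return np.round([c*d[0]+s*d[1],-s*d[0]+c*d[1]],4)
for n,p,z in [('screwA',(93,139),.034),('screwB',(122,262),.034),('guideA',(203,138),.034),('guideB',(220,214),.034),('axis',(272,160),.045),('fenceIn1',(104,122),.034),('fenceIn2',(137,276),.034),('knob',(252,36),.096),('shoe',(184,184),.035)]: print(n,jig(p,z))
```

```text
screwA [0.0602 0.0952]
screwB [-0.0573  0.0951]
guideA [ 0.0366 -0.0042]
guideB [-0.0357 -0.0031]
axis [ 0.0002 -0.0614]
fenceIn1 [0.0732 0.0817]
fenceIn2 [-0.0732  0.0846]
knob [ 0.1061 -0.0702]
shoe [-0.0009  0.0227]
```

>>> apply_moves:
  deltas:
    - [-0.0035,0.002,0.035,0,0,0.008,0]
    - [-0.0035,0.002,0.07,0,0,0.008,0]
    - [-0.0035,0.002,0.1,0,0,0.008,0]
    - [-0.0035,0.002,0.115,0,0,0.008,0]
    - [-0.0035,0.002,0.115,0,0,0.008,0]
    - [-0.0035,0.002,0.115,0,0,0.008,0]

```text
time: 11.6
tool_pos: [0.5576, 0.2496, 0.0265]
tcp_rot: [-2.261, -2.18, 0.004]
wrist_force: [0.1, 0.1, -0.2]
width: 1.002
```

Run:
```python
from h import *
rep(); to([(.5585,.2555,.026,np.radians(-2))])
```

```text
t 11.6 p [0.5576 0.2496 0.0265] psi -0.037 tilt [-0.0022 -0.001 ] F [ 0.1  0.1 -0.2] w 1.002 q [ 0.38  0.35  1.91 -0.    0.89  0.42]
[0.006, 0.0007, 0.0005] rz -0.002
```

>>> apply_moves:
  deltas:
    - [0.005,0.001,0,0,0,0,0]
    - [0.005,0.001,0,0,0,0,0.2]
    - [0.005,0.001,0,0,0,0,0.4]
    - [0.005,0.001,0,0,0,0,1]
    - [0.005,0.001,0,0,0,0,1]
    - [0.005,0.001,0,0,0,0,1]
    - [0.005,0.001,0,0,0,0,1]

```text
time: 12.18
tool_pos: [0.5601, 0.2556, 0.0289]
tcp_rot: [2.262, 2.18, 0.002]
wrist_force: [-2.1, 0.9, 7.0]
width: 0.48
```

Run:
```python
from h import *
rep()
```

```text
t 12.18 p [0.5601 0.2556 0.0289] psi -0.037 tilt [0.0012 0.0007] F [-2.1  0.9  7. ] w 0.48 q [0.39 0.35 1.9  0.   0.89 0.42]
```

>>> apply_moves:
  deltas:
    - [0,0,0,0,0,0,1]
    - [0,0,-0.02,0,0,0,1]
    - [0,0,-0.06,0,0,0,1]
    - [0,0,-0.1,0,0,0,1]
    - [0,0,-0.12,0,0,0,1]
    - [0,0,-0.12,0,0,0,1]
    - [0,0,-0.12,0,0,0,1]

```text
time: 12.77
tool_pos: [0.5603, 0.2555, 0.1487]
tcp_rot: [2.261, 2.18, 0.004]
wrist_force: [-0.4, -0.4, -4.6]
width: 0.481
```

Run:
```python
from h import *
rep(); s,p,R,psi=pose(); t=J2W(0,.062); print(t)
a=th+np.pi/2; to([(*t,.15,a)]); print('want rz',-(a-psi))
```

```text
t 12.77 p [0.5603 0.2555 0.1487] psi -0.037 tilt [0.0028 0.001 ] F [-0.4 -0.4 -4.6] w 0.481 q [ 0.39  0.21  1.82 -0.    1.1   0.42]
[0.54847971 0.06517899]
[-0.1906, -0.0049, -0.0015] rz 1.302
want rz -1.8395590705215348
```

>>> apply_moves:
  deltas:
    - [-0.04,-0.001,0,0,0,-1.84,1]
    - [-0.08,-0.002,0,0,0,-1.84,1]
    - [-0.12,-0.003,0,0,0,-1.84,1]
    - [-0.15,-0.004,0,0,0,-1.84,1]
    - [-0.18,-0.005,0,0,0,-1.84,1]
    - [-0.1906,-0.005,0,0,0,-1.84,1]
    - [-0.1906,-0.005,0,0,0,-1.84,1]
    - [-0.1906,-0.005,0,0,0,-1.84,1]

```text
time: 13.43
tool_pos: [0.5448, 0.0634, 0.1437]
tcp_rot: [-0.95, -2.988, 0.004]
wrist_force: [-0.5, 0.0, -2.8]
width: 0.482
```

Run:
```python
from h import *
rep(); s,p,R,psi=pose(); t=J2W(0,.062)
a=th+np.pi/2; to([(*t,.12,a)]); print('want rz',-(a-psi))
```

```text
t 13.43 p [0.5448 0.0634 0.1437] psi 0.955 tilt [-0.0065 -0.0006] F [-0.5  0.  -2.8] w 0.482 q [ 0.07  0.1   1.96 -0.    1.08 -0.88]
[-0.0021, 0.0037, 0.0237] rz -0.848
want rz -0.8479844127036186
```

>>> apply_moves:
  deltas:
    - [-0.001,0.001,0,0,0,-0.848,1]
    - [-0.001,0.001,0,0,0,-0.848,1]
    - [-0.001,0.001,0,0,0,-0.848,1]
    - [-0.001,0.001,0.01,0,0,-0.848,1]
    - [-0.001,0.001,0.02,0,0,-0.848,1]
    - [-0.001,0.001,0.03,0,0,-0.848,1]
    - [-0.001,0.001,0.04,0,0,-0.848,1]
    - [-0.001,0.001,0.04,0,0,-0.848,1]

```text
time: 14.1
tool_pos: [0.5443, 0.0648, 0.1017]
tcp_rot: [0.36, -3.11, -0.001]
wrist_force: [-1.4, -0.0, -3.3]
width: 0.489
```

>>> apply_moves:
  deltas:
    - [0,0,0,0,0,0,1]
    - [0,0,0,0,0,0,1]

```text
time: 14.27
tool_pos: [0.5479, 0.0651, 0.1061]
tcp_rot: [0.354, -3.119, -0.0]
wrist_force: [0.5, -0.4, -2.8]
width: 0.484
```

Run:
```python
from h import *
rep(); t=J2W(0,.062)
a=th+np.pi/2; to([(*t,.047,a)])
```

```text
t 14.27 p [0.5479 0.0651 0.1061] psi 1.797 tilt [-0.0027 -0.0002] F [ 0.5 -0.4 -2.8] w 0.484 q [ 0.07  0.15  1.99 -0.    1.01 -1.72]
[-0.0008, -0.0001, 0.0591] rz -0.006
```

>>> apply_moves:
  deltas:
    - [0,0,0.02,0,0,-0.006,1]
    - [0,0,0.04,0,0,-0.006,1]
    - [0,0,0.05,0,0,-0.006,1]
    - [0,0,0.052,0,0,-0.006,1]
    - [0,0,0.052,0,0,-0.006,1]
    - [0,0,0.052,0,0,-0.006,1]

```text
time: 14.77
tool_pos: [0.5497, 0.0653, 0.0563]
tcp_rot: [-0.366, 3.119, -0.0]
wrist_force: [-0.3, 0.2, -3.2]
width: 0.485
```

Run:
```python
from h import *
rep(); t=J2W(0,.062)
a=th+np.pi/2; to([(*t,.047,a)])
```

```text
t 14.77 p [0.5497 0.0653 0.0563] psi 1.805 tilt [0.0011 0.0001] F [-0.3  0.2 -3.2] w 0.485 q [ 0.07  0.21  2.02 -0.    0.91 -1.73]
[0.0012, 0.0002, 0.0093] rz 0.002
```

>>> apply_moves:
  deltas:
    - [0.001,0,0.003,0,0,0,1]
    - [0.001,0,0.006,0,0,0,1]
    - [0.001,0,0.009,0,0,0,1]
    - [0.001,0,0.009,0,0,0,1]
    - [0.001,0,0.009,0,0,0,1]

```text
time: 15.18
tool_pos: [0.5486, 0.065, 0.047]
tcp_rot: [-0.367, 3.119, -0.0]
wrist_force: [1.5, 0.1, -1.6]
width: 0.484
```

Run:
```python
from h import *
rep(); t=J2W(0,.062)
a=th+np.pi/2; to([(*t,.047,a)])
```

```text
t 15.18 p [0.5486 0.065  0.047 ] psi 1.805 tilt [0.0012 0.0001] F [ 1.5  0.1 -1.6] w 0.484 q [ 0.07  0.22  2.03 -0.    0.89 -1.73]
[0.0, 0.0002, -0.0] rz 0.002
```

>>> apply_moves:
  deltas:
    - [0,0,0.0005,0,0,0,0.45]
    - [0,0,0.0005,0,0,0,0.35]
    - [0,0,0,0,0,0,0.25]
    - [0,0,0,0,0,0,0.2]
    - [0,0,-0.03,0,0,0,0.1]
    - [0,0,-0.07,0,0,0,0]
    - [0,0,-0.11,0,0,0,0]
    - [0,0,-0.11,0,0,0,0]

```text
time: 15.85
tool_pos: [0.5541, 0.0654, 0.1659]
tcp_rot: [-0.366, 3.105, -0.001]
wrist_force: [1.7, 0.2, 1.7]
width: 0.997
```

Run:
```python
from h import *
rep(); k=knob(.09); print(k)
to([(*k,.15,th-.09+np.pi/2)])
```

```text
t 15.85 p [0.5541 0.0654 0.1659] psi 1.805 tilt [0.0153 0.0011] F [1.7 0.2 1.7] w 0.997 q [ 0.07  0.08  1.94  0.    1.1  -1.73]
[ 0.68566634 -0.03894087]
[-0.1035, -0.132, 0.0178] rz 0.092
```

>>> apply_moves:
  deltas:
    - [-0.108,-0.131,0,0,0,0.092,0]
    - [-0.108,-0.131,0,0,0,0.092,0]
    - [-0.108,-0.131,0,0,0,0.092,0]
    - [-0.108,-0.131,0,0,0,0.092,0]
    - [-0.108,-0.131,0,0,0,0.092,0]
    - [-0.108,-0.131,0.01,0,0,0.092,0]
    - [-0.108,-0.131,0.02,0,0,0.092,0]
    - [-0.108,-0.131,0.02,0,0,0.092,0]

```text
time: 16.52
tool_pos: [0.6801, -0.0363, 0.1325]
tcp_rot: [0.224, -3.127, -0.002]
wrist_force: [-0.4, 0.5, -0.8]
width: 0.998
```

Run:
```python
from h import *
rep(); to([(.6848,-.0385,.058,th-.09+np.pi/2)])
b=snap('top','top5.png')[:,:,::-1]
cv2.imwrite('pics/m5.png',cv2.resize(b[130:240,180:345],(800,533),interpolation=cv2.INTER_CUBIC))
```

```text
t 16.52 p [ 0.6801 -0.0363  0.1325] psi 1.714 tilt [-0.0066  0.0009] F [-0.4  0.5 -0.8] w 0.998 q [-0.09  0.35  1.68  0.    1.12 -1.8 ]
[-0.0048, -0.003, 0.0745] rz 0.001
```

View pics/m5.png

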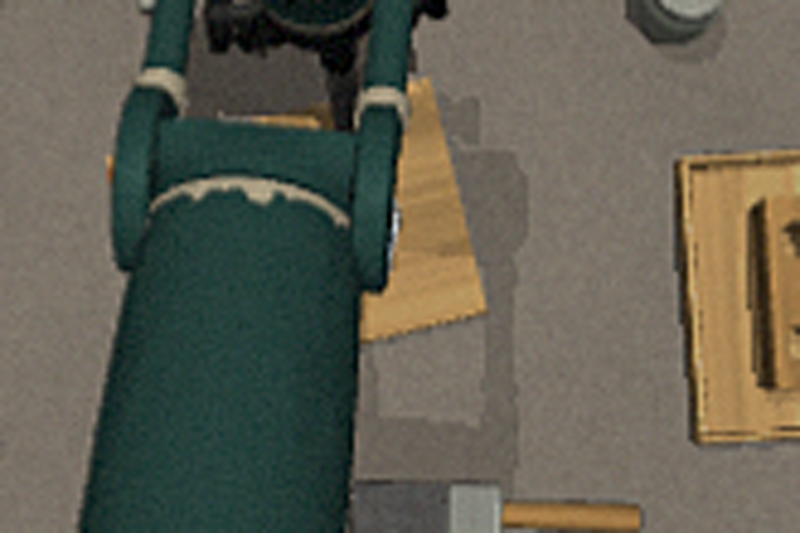

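The arm hides the jig in this view, so I'll check the blank from the scene camera. That makes 8 pictures viewed so far.

Run:
```python
from h import *
s=snap('scene','s6.png')[:,:,::-1].copy()
c=cv2.resize(s[140:250,200:346],(796,600),interpolation=cv2.INTER_CUBIC)
E=lambda x,y,z:((proj('scene',[*J2W(x,y),z])[0]-[200,140]+.5)*[796/146,600/110]).astype(int).tolist()
for x in(-.065,.065):
  for y in (.041,.083): cv2.circle(c,E(x,y,.073),3,(0,0,255),-1)
cv2.imwrite('pics/m6.png',c)
```

```text
(no output)
```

View pics/m6.png

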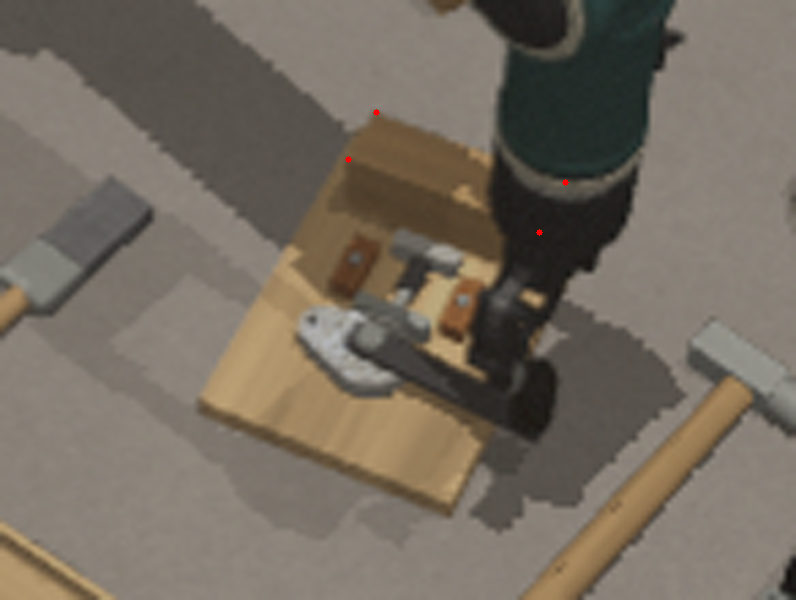

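The blank's left top corners at about (375,113) and (347,160) lie on the predicted marks, so it is well seated. Now down onto the knob.

>>> apply_moves:
  deltas:
    - [-0.003,-0.002,0.03,0,0,0,0]
    - [-0.003,-0.002,0.06,0,0,0,0]
    - [-0.003,-0.002,0.076,0,0,0,0]
    - [-0.003,-0.002,0.076,0,0,0,0]
    - [-0.003,-0.002,0.076,0,0,0,0]
    - [-0.003,-0.002,0.076,0,0,0,0]

```text
time: 17.12
tool_pos: [0.6876, -0.0385, 0.0624]
tcp_rot: [-0.224, 3.131, -0.001]
wrist_force: [0.5, 0.2, 1.3]
width: 0.999
```

Run:
```python
from h import *
rep(); to([(.6848,-.0385,.057,th-.09+np.pi/2)])
```

```text
t 17.12 p [ 0.6876 -0.0385  0.0624] psi 1.714 tilt [ 0.0025 -0.0002] F [0.5 0.2 1.3] w 0.999 q [-0.09  0.43  1.72  0.    1.   -1.81]
[0.0028, 0.0004, 0.0054] rz 0.001
```

>>> apply_moves:
  deltas:
    - [0.002,0,0.004,0,0,0,0.2]
    - [0.002,0,0.004,0,0,0,0.5]
    - [0.002,0,0.004,0,0,0,1]
    - [0.002,0,0.004,0,0,0,1]
    - [0.002,0,0.004,0,0,0,1]
    - [0.002,0,0.004,0,0,0,1]
  squeeze: 35

```text
time: 17.62
tool_pos: [0.6851, -0.0392, 0.0573]
tcp_rot: [-0.223, 3.133, 0.0]
wrist_force: [-0.7, -0.1, 2.6]
width: 0.293
```

```bash
python3 k.py 1.571 15
```

```text
t 17.62 p [ 0.6851 -0.0392  0.0573] psi 1.713 tilt [0.0008 0.0001] F [-0.7 -0.1  2.6] w 0.293 q [-0.09  0.43  1.72  0.    0.99 -1.81]
r 0.10944139069317074 phi 0.09169229943240764 gripphi 0.08996783446397583
[-0.0, -0.0108, 0.0] rz 0.1
[0.0016, -0.0216, -0.0] rz 0.199
[0.0043, -0.0321, -0.0] rz 0.298
[0.008, -0.0423, -0.0] rz 0.396
[0.0126, -0.052, -0.0] rz 0.495
[0.0182, -0.0613, -0.0] rz 0.593
[0.0247, -0.07, -0.0] rz 0.692
[0.0321, -0.078, -0.0] rz 0.791
[0.0401, -0.0852, -0.0] rz 0.889
[0.0489, -0.0916, -0.0] rz 0.988
[0.0582, -0.0972, -0.0] rz 1.087
[0.0681, -0.1017, -0.0001] rz 1.185
[0.0783, -0.1053, -0.0001] rz 1.284
[0.0888, -0.1079, -0.0001] rz 1.382
[0.0996, -0.1094, -0.0001] rz 1.481
```

>>> apply_moves:
  deltas:
    - [0.0005,-0.011,0,0,0,0.1,1]
    - [0.002,-0.0215,0,0,0,0.199,1]
    - [0.005,-0.032,0,0,0,0.298,1]
    - [0.0085,-0.042,0,0,0,0.396,1]
    - [0.013,-0.052,0,0,0,0.495,1]
    - [0.0185,-0.0615,0,0,0,0.593,1]
    - [0.025,-0.07,0,0,0,0.692,1]

```text
time: 18.2
tool_pos: [0.6698, -0.1123, 0.0572]
tcp_rot: [-0.858, -3.022, -0.0]
wrist_force: [-2.3, 1.0, 3.6]
width: 0.298
```

```bash
python3 k.py 1.571 8
```

```text
t 18.2 p [ 0.6698 -0.1123  0.0572] psi 1.017 tilt [-0.0004  0.0002] F [-2.3  1.   3.6] w 0.298 q [-0.2   0.42  1.74  0.    0.98 -1.22]
r 0.10945392603963645 phi 0.7879961236368115 gripphi 0.7855401212796717
[0.0, -0.0107, 0.0] rz 0.1
[0.0016, -0.0214, 0.0] rz 0.198
[0.0042, -0.0318, 0.0] rz 0.296
[0.0079, -0.042, 0.0] rz 0.394
[0.0125, -0.0517, 0.0] rz 0.492
[0.018, -0.0609, 0.0] rz 0.59
[0.0244, -0.0695, 0.0] rz 0.688
[0.0317, -0.0775, 0.0] rz 0.785
```

>>> apply_moves:
  deltas:
    - [0.0005,-0.0107,0,0,0,0.1,1]
    - [0.002,-0.0214,0,0,0,0.198,1]
    - [0.0047,-0.0318,0,0,0,0.296,1]
    - [0.0083,-0.042,0,0,0,0.394,1]
    - [0.013,-0.0517,0,0,0,0.492,1]
    - [0.0184,-0.0609,0,0,0,0.59,1]
    - [0.0248,-0.0695,0,0,0,0.688,1]
    - [0.0321,-0.0775,0,0,0,0.785,1]

```text
time: 18.87
tool_pos: [0.6031, -0.1621, 0.0573]
tcp_rot: [1.946, 2.462, 0.001]
wrist_force: [2.6, -0.3, 0.5]
width: 0.294
```

>>> apply_moves:
  deltas:
    - [0,0,0,0,0,0,1]
    - [0,0,0,0,0,0,1]
    - [0,0,0,0,0,0,1]

```text
time: 19.12
tool_pos: [0.6018, -0.1624, 0.0572]
tcp_rot: [1.941, 2.47, -0.002]
wrist_force: [-3.9, -3.9, 4.8]
width: 0.291
```

```bash
python3 k.py 1.571 1
```

```text
t 19.12 p [ 0.6018 -0.1624  0.0572] psi 0.239 tilt [-0.0008 -0.0012] F [-3.9 -3.9  4.8] w 0.291 q [-0.3   0.33  1.87 -0.    0.95 -0.54]
r 0.11070981140904318 phi 1.5746722687369477 gripphi 1.5643417781860123
[0.0007, 0.0004, -0.0] rz 0.007
```

Cam at about 1.57. I'll release, lift, move clear and look.

>>> apply_moves:
  deltas:
    - [0,0,0,0,0,0,0.55]
    - [0,0,0,0,0,0,0.3]
    - [0,0,0,0,0,0,0]
    - [0,0,0,0,0,0,0]
    - [0,0,-0.04,0,0,0,0]
    - [0,0,-0.08,0,0,0,0]
    - [0,0,-0.11,0,0,0,0]
    - [0,0,-0.13,0,0,0,0]

```text
time: 19.78
tool_pos: [0.6041, -0.1615, 0.1907]
tcp_rot: [1.94, 2.465, 0.003]
wrist_force: [0.6, 0.1, 0.5]
width: 0.997
```

>>> apply_moves:
  deltas:
    - [0.08,-0.28,-0.03,0,0,0,0]
    - [0.08,-0.28,-0.03,0,0,0,0]
    - [0.08,-0.28,-0.03,0,0,0,0]
    - [0.08,-0.28,-0.03,0,0,0,0]
    - [0.08,-0.28,-0.03,0,0,0,0]
    - [0.08,-0.28,-0.03,0,0,0,0]
    - [0.08,-0.28,-0.03,0,0,0,0]
    - [0.08,-0.28,-0.03,0,0,0,0]

```text
time: 20.45
tool_pos: [0.3058, -0.1478, 0.2165]
tcp_rot: [-1.945, -2.467, 0.002]
wrist_force: [0.7, 0.2, -0.7]
width: 0.998
```

Run:
```python
from h import *
rep()
b=snap('top','top7.png')[:,:,::-1]; snap('scene','s7.png')
cv2.imwrite('pics/m7.png',cv2.resize(b[130:240,130:350],(800,400),interpolation=cv2.INTER_CUBIC))
```

```text
t 20.45 p [ 0.3058 -0.1478  0.2165] psi 0.236 tilt [-0.0013 -0.0006] F [ 0.7  0.2 -0.7] w 0.998 q [-0.52 -0.41  2.26 -0.    1.29 -0.76]
```

View pics/m7.png

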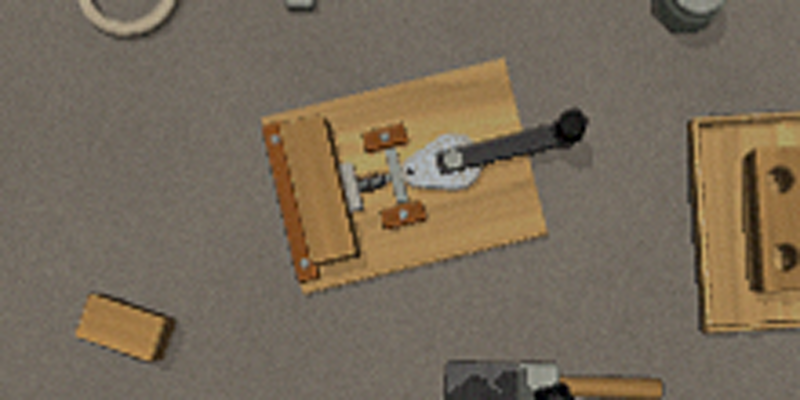

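The blank stands against the fence, centred on the shoe at (350,187). The nose dot at (410,171) faces the follower, and the lever points to -y with the knob at (571,126). Last come the numeric checks.

Run:
```python
from h import *
def jig(p,z):
    w=ray('top',[(p[0]/3.636+130-.36,p[1]/3.636+130-.36)],z)[0]; d=w[:2]-v[:2]; c,s=np.cos(th),np.sin(th); return np.array([c*d[0]+s*d[1],-s*d[0]+c*d[1]])
for n,p,z in [('b1',(284,122),.073),('b2',(328,117),.073),('b3',(357,254),.073),('b4',(313,264),.073),('knob',(571,126),.096),('nosehole',(410,171),.036),('axis',(453,159),.045),('shoe',(351,187),.035)]: print(n,jig(p,z).round(4))
# black-knob centroid before (top0) and now, same method
for f in('top0','top7'):
    g=cv2.imread(f'pics/{f}.png'); m=(g.max(2)<34).astype(np.uint8); m[:,:278]=0; m[:,300:]=0; m[:150]=0; m[185:]=0
    M=cv2.moments(m,True); p=(M['m10']/M['m00'],M['m01']/M['m00']); w=ray('top',[p],.09)[0]; d=w[:2]-AX; print(f,np.round(p,2),M['m00'],'r',np.hypot(*d).round(4),'phi',th-np.arctan2(d[1],d[0]))
```

```text
b1 [0.067  0.0792]
b2 [0.0619 0.0396]
b3 [-0.0645  0.0427]
b4 [-0.0639  0.0831]
knob [-0.0011 -0.1687]
nosehole [ 0.0009 -0.0198]
axis [ 0.0012 -0.0609]
shoe [-0.0004  0.0366]
top0 [286.05 164.64] 55.0 r 0.106 phi 1.5802530373323844
top7 [286.04 165.11] 54.0 r 0.1056 phi 1.5943124952247645
```

```bash
python3 -c "
from workcell import job
print(job.finish_job())"
```

```text
the job is handed in; nothing more can be done
None
```

The job is done and handed in at about 20.5 s of robot time. I swung the lever back to about 0.09 rad, stood the drilled block in the plywood tray, set the long blank in the jig, and swung the lever forward again.

**Last checks (top camera unless noted):**
- **Cam:** it measures about 1.57 to 1.58 rad, against 1.571 for pointing straight at the follower. That comes from the gripped knob's position, the knob and the nose in the picture. A knob mask read 1.594; it also read about 0.015 higher than my hand-picked point at the start.
- **Blank:** its middle is within about 1 mm of the shoe's middle along the fence. Its picked corners average y = 61 mm where the seat is at 64 mm. The shoe's face, at about 43 mm, matches a block held tight against the fence, so I put the difference down to picking error.
- **Drilled block:** it stands in the tray, same way up with its holes upward.
- **Other things:** I never touched the short block or the bench items. I only looked at them in the picture and did not re-measure their positions.
- **Arm:** it was clear of everything, with wrist forces near zero.

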